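# Shut and latch the cobbler's tool chest

### The arm

A 6-joint arm with a two-finger parallel gripper is mounted at the origin on the work surface. World frame = base frame: x ahead of the robot, y to its left, z up, the work surface at z = 0. Lengths are in m, angles in degrees, forces in N, time in s.
With the tool pointing down it reaches from about 0.35 to 0.875 m from the base axis. Payload 4.2 kg.
Tool frame: the origin (TCP) lies between the finger pads; the fingertips stand 8 mm ahead of it and the grasp point (between the pads) lies 11 mm behind it; x points along the fingers, y is the direction in which the jaws open and shut, and the axes are right-handed (so a half turn about x gives the same grasp; the last joint's range is limited). The gripper opens to 87 mm and grips with 3 to 60 N. Pads are 19 mm wide; open, the fingers measure 117 mm over their backs; the gripper's body (75 mm by 190 mm) begins 51 mm behind the grasp point.
Start: joints at [86.379, 22.042, 0.453, 0, -68.411, -14.817], TCP at [0.198, 0.593, 0.231] pointing down, gripper open.
Joint ranges: [-179.83, 179.83], [-69.29, 118.12], [-61.27, 80.66], [-181.25, 117.63], [-171.15, -9.14], [-177.46, 177.46]. Speed limits (degrees/s): [159.86, 159.86, 180, 180, 180, 180].

### API

Orientations are given as a 3x3 rotation matrix whose columns are the frame's x, y, z axes.
In Python, from station import r gives the robot as it stands. The module is installed in compiled form; this text tells all that it offers.
- The arm moves only by the tool move_arm, never from a script. Its argument "increments" is one flat list of numbers, 7 for each row, row after row: the turn, a rotation vector about the tool's x, y, z in degrees, then the shift along the tool's x, y, z in m, then the finger opening in m, from 0 to 0.087. A call has 1 to 12 rows; each row is the pose to reach, as a shift and turn from the pose commanded when the call began, along the tool's axes at that moment; what a row does not reach only later rows make up. A row lasts 1/12 s, in which the tool goes at most 41.7 mm and 7.16 degrees, less where a joint would pass 70% of its speed; a pose out of reach is approached as far as the arm can. A call with a gripper value outside its range is refused whole. The fingers move at their own pace and stop on an object; the grip force is fixed at half the most. Time passes only in rows, so rows that repeat a pose let the fingers close. It gives the time, the measured TCP pose, the force and the opening at its end, in the units of the state.
- r.sense(): the state, without advancing time (a new reading comes with each control period).
- r.capture(name): name is "scene" or "top" or "wrist"; returns the picture (400x640x3 uint8, red, green, blue); there is no depth.
- r.calibration(name): a dict with "fx", "fy", "cx", "cy" (pixels), "rvec" (rotation vector, rad) and "tvec" (3), from world to camera coordinates, as OpenCV has them; the wrist camera has in their place "tool_from_camera" (4x4, takes a point from camera to tool coordinates, whose origin is the TCP and whose axes are the tool frame's). Camera axes: x right, y down, z forward; pixel columns grow to the right and rows downward; lengths in m; the calibration is good to about 2 mm. The wrist camera is an equidistant fisheye: a pixel r from the principal point sees the ray r / f radians off the axis. A picture is of the moment at which its call begins: read the wrist's pose just before it. calibration takes no time and is no camera call.
- r.finish_job(): hands the job in, once; it reports no verdict.
The state is a dict: "time_s": time; "joints": joint angles; "joint_velocities": joint speeds; "effort": joint torques, N m; "tcp_pos": TCP position; "ee_rot": TCP orientation; "wrist_force": force on the tool from outside, world axes, zero at the start; "moment": the same for the moment, N m; "gripper_width": opening from 0.0 (shut) to 1.0 (fully open).
Only numpy, scipy, OpenCV 4.12 (cv2) and the standard library are available. Lean on these libraries where they do the work, as an engineer would, in place of code of your own. Each camera call takes 0.05 s, during which the arm holds its last target.

### The job

The front cover of the cobbler's tool chest hangs ajar. Push the cover gently shut, hook the latch's wire bail behind the keeper's hook on top of the cover, then swing the lever over and press it fully down until the spring catch snaps over its end, so that the cover is held tight. Do not force the cover, the bail or the lever, and leave the other things where they lie.

Things in the scene. Friction and masses are not known exactly. Their poses are not given: they have to be found in the camera images.
- chest: Heavy plywood tool chest, fixed. Origin: centre of its underside; x points to its back, y along it, z up. Body 200 deep (x -100..100), 360 long, flat top at z 200. In front of it stands the cover. On the top, at y = 0: the steel toggle latch, a base plate with the lever, the bail on the lever and a spring catch at the far end (x -8)
- cover (a joint): Angle of the 40 mm deep, 360 long front cover, hinged at its foot (chest x -100, z 12). 0 = shut against the chest; positive = its top leans forward, away from the chest (-x). Its stiff hinge stays where it is left; 5 to 8 N near its top push it; then it meets the chest hard: slow down. More than 40 N of finger force on it is forcing it
- lever (a joint): Angle of the latch's lever about point lever_pivot: 0 = shut, flat along the chest's top, its end to the back (+x); 1.57 = upright; stop at 2.1, leaning to the front. Steel strip 28 wide, 3 thick, end 62 from the pivot. It stays where left. Once hooked it pops over centre near 0.4 and stops at about 0.06 on the catch: to snap past it to 0 takes 17 to 25 N, 45 mm from the pivot. Keep under 40 N
- bail_arm (a joint): Angle of the wire bail on its pin in the lever. The bail's rise above level, from the pin towards the front, is this angle minus the lever's. The pin is stiff: the bail stays where it is put. The pin lies 22 mm from lever_pivot; seen from the pivot its direction is the lever's turned 0.3 rad towards shut (below it when shut)
- bail_bar (a point): Middle of the bail's cross bar. The bail is a U of 5 mm wire: two straight legs, 50 mm over their outsides (along chest y), from the pin to the bar 65 mm away; springs let it stretch 2 mm under tension. Pinch it from above by its two legs next to the bar; the legs turn in the grip only with some friction
- keeper_seat (a point): Where the bar's centre sits when hooked, on the cover (chest x -120, z 209 when the cover is shut). A foot plate, 30 by 30 mm, ends 2.5 mm below it. On its back (+x) side stands a hook 24 wide that leans 35 degrees over it to the front and reaches 7 mm above it. The bar must come down at least 5 mm in front (-x) of the seat and be drawn back under the hook; over 30 N there is jamming it
- lever_pivot (a point): The lever's pivot axis, along chest y: at chest x -74, y 0, z 213 (13 above the top). With the bar seated and just snug the lever stands at about 1.0 rad
- lever_end (a point): Free end of the lever, on its centre line, 62 mm from the pivot
- cover_front (a point): Point on the cover's front face, mid-length, 160 mm above its hinge and 28 below its top edge: a place to push it. The keeper and the bail are above
- polish_tin: Flat round tin, 76 wide, 24 high, lying on the chest's top. Bystander; origin: centre of its underside
- shoe_brush: Wooden brush with dark bristles, 150 x 48 x 47, on the chest's top. Bystander; origin: centre of its underside
- hammer: Hammer lying on the bench. Bystander
- boot: Brown leather boot, 285 long, 190 high, standing on the bench. Bystander; origin: centre of its sole
- thread_cone: Cone of thread, 64 wide, 122 high, on the bench. Bystander; origin: centre of its underside
- eyelet_jar: Jar of brass eyelets, 70 wide, 95 high, on the bench. Bystander; origin: centre of its underside
- heel_block: Black rubber heel, 66 wide, 18 thick, on the bench. Bystander; origin: centre of its underside

How it is judged (in metres and radians):
On the way, in this order (a step that is already met when the one before it is completed fails the run):
1. the cover is pushed to, its top within 8 mm of shut (value of joint cover below 0.04 rad), for 0.2 s.
2. the bail's bar lies under the keeper's hook, on its seat, while the lever is still up (z of bail_bar in the frame of keeper_seat below 0.004 m and x of bail_bar in the frame of keeper_seat between -0.006 and 0.003 m and value of joint lever above 0.6 rad), for 0.2 s.
At the end, for the whole second after the job is handed in: The lever lies flat under its catch (within 0.03 rad of shut), the bail's bar is in the keeper's hook (within 3 mm of its seat) and the cover is held shut (within 0.01 rad, 2 mm at its top) (value of joint lever below 0.03 rad and distance between bail_bar and keeper_seat below 0.003 m and value of joint cover below 0.01 rad); the robot touches nothing.
It fails at once if the lever is forced: pressed by the fingers with over 40 N (contact force between the fingers and lever_c0 above 40 N or contact force between the fingers and lever_c1 above 40 N).
It fails at once if the cover is forced: pushed by the fingers with over 40 N (contact force between the fingers and cover above 40 N).
It fails at once if the bail is jammed on the keeper or cover with over 30 N while the lever is still up (value of joint lever above 1 rad and contact force between bail and cover above 30 N).
It fails at once if a bystander is shifted by over 40 mm or knocked over (distance of any of polish_tin, shoe_brush, hammer, boot, thread_cone, eyelet_jar, heel_block from where it was at the start of the episode above 0.04 m or angle between any of polish_tin, shoe_brush, boot, thread_cone, eyelet_jar, heel_block's own z axis and vertical above 0.5 rad).
It also fails if it takes over 67 s, if anything falls off the work surface, if the arm or the gripper's body presses on something with over 40 N, if the wrist force passes 120 N, or if a joint passes its speed limit or range.

## Working session

There is one attempt and no reset: what is moved stays moved. The work goes in short steps, Python scripts to look and compute and a tool call to move; the robot and the scene stay as the last step left them, time stands still between calls to the robot, and variables do not carry over. Pictures are saved under pics/ and viewed, and the job is handed in when it is done.

Besides the shell and the picture viewer there is one more tool, called after "Emit:" as name(argument=value, ...) on one line, values as JSON. move_arm: Moves the arm, as the interface text tells. Its arguments: {"type":"object","properties":{"increments":{"type":"array","items":{"type":"number"}}},"required":["increments"]}

```bash
mkdir -p pics
python3 - <<'E'
from station import r
import cv2
for n in ("scene","top","wrist"):
    cv2.imwrite(f"pics/{n}0.png",cv2.cvtColor(r.capture(n),cv2.COLOR_RGB2BGR))
    print(n,r.calibration(n))
print(r.sense())
E
```

```text
scene {'fx': 463.64229474811293, 'fy': 463.64229474811293, 'cx': 318.10554975959917, 'cy': 202.84958908358007, 'rvec': array([ 2.33312658,  0.86803649, -0.28809353]), 'tvec': array([-0.40627054, -0.1667661 ,  1.99001265])}
top {'fx': 457.24569620282955, 'fy': 457.24569620282955, 'cx': 324.8806335855461, 'cy': 201.6813071670174, 'rvec': array([ 2.0870988 , -2.14637416,  0.19526203]), 'tvec': array([0.04368924, 0.56261484, 1.56271898])}
wrist {'fx': 309.70691628693146, 'fy': 309.70691628693146, 'cx': 313.9963665962589, 'cy': 199.96380070292034, 'tool_from_camera': array([[ 4.13003636e-05, -2.73332822e-01,  9.61919522e-01,
        -1.53848371e-01],
       [ 9.99999962e-01, -2.50421785e-04, -1.14093594e-04,
         1.61604772e-03],
       [ 2.72071128e-04,  9.61919490e-01,  2.73332801e-01,
        -7.57104467e-02],
       [ 0.00000000e+00,  0.00000000e+00,  0.00000000e+00,
         1.00000000e+00]])}
{'time_s': 0.15, 'joints': array([ 8.63790816e+01,  2.20805276e+01,  3.96274107e-01, -1.86897845e-02,
       -6.84089039e+01, -1.48166280e+01]), 'joint_velocities': array([ 0.04584117, -0.14238413,  0.26270095,  0.10350519, -0.09557038,
       -0.07301179]), 'effort': array([ 4.17001484e-04, -3.91052628e+01,  1.87588423e+01,  4.22231555e+00,
        1.23972975e-02, -1.40056227e-04]), 'tcp_pos': array([0.19752342, 0.59250586, 0.22970672]), 'ee_rot': array([[-4.05387225e-04, -3.16384546e-01, -9.48630937e-01],
       [-1.60348356e-03, -9.48629590e-01,  3.16384781e-01],
       [-9.99998632e-01,  1.64937246e-03, -1.22755100e-04]]), 'wrist_force': array([ 0.10747854,  0.29610254, -0.74625592]), 'moment': array([-0.01297219, -0.01687863, -0.02264423]), 'gripper_width': 1.0001969131377233}
```

View pics/scene0.png

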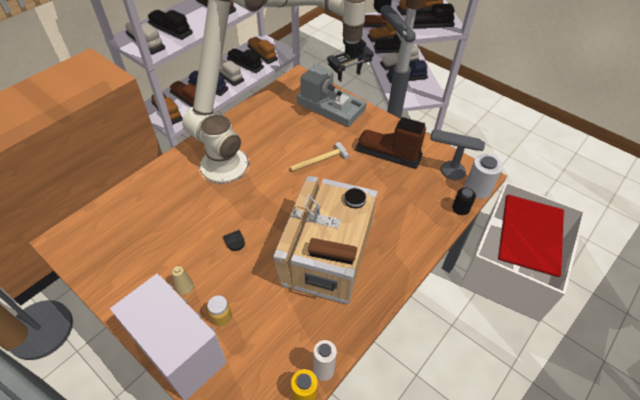

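View pics/top0.png

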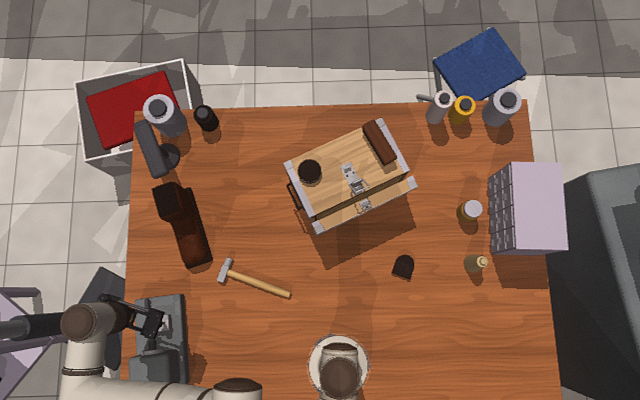

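View pics/wrist0.png

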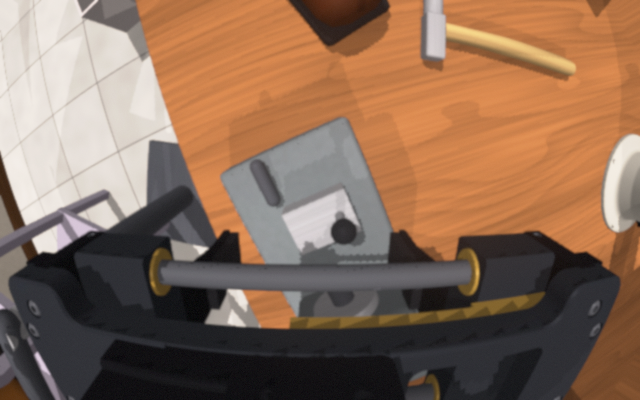

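Run:
```python
import cv2
a=cv2.imread("pics/top0.png")[110:250,270:430]
cv2.imwrite("pics/top0z.png",cv2.resize(a,None,fx=5,fy=5,interpolation=cv2.INTER_CUBIC)[:600*2,:800][:600+100])
a=cv2.imread("pics/scene0.png")[170:310,260:400]
cv2.imwrite("pics/scene0z.png",cv2.resize(a,None,fx=4.2,fy=4.2,interpolation=cv2.INTER_CUBIC))
```

```text
(no output)
```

View pics/top0z.png

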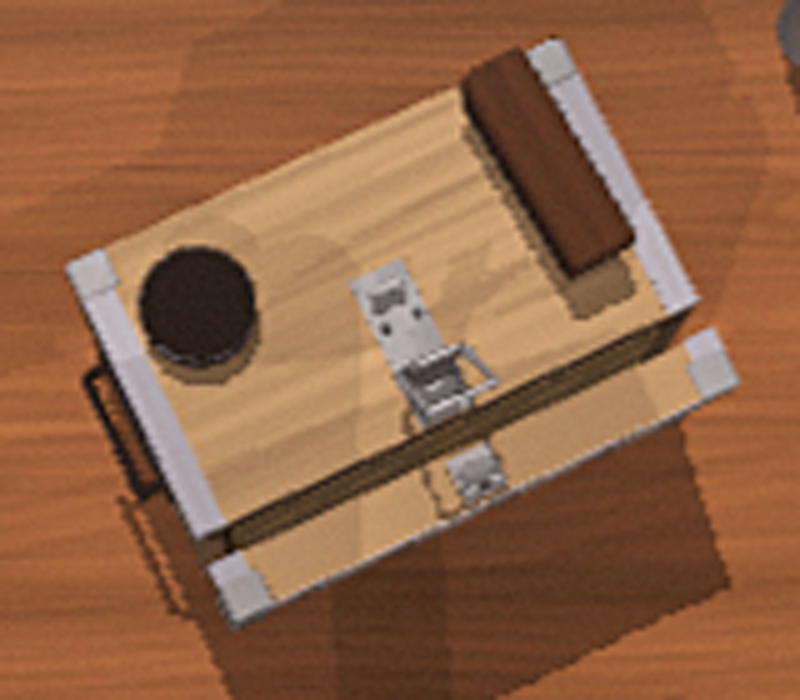

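View pics/scene0z.png

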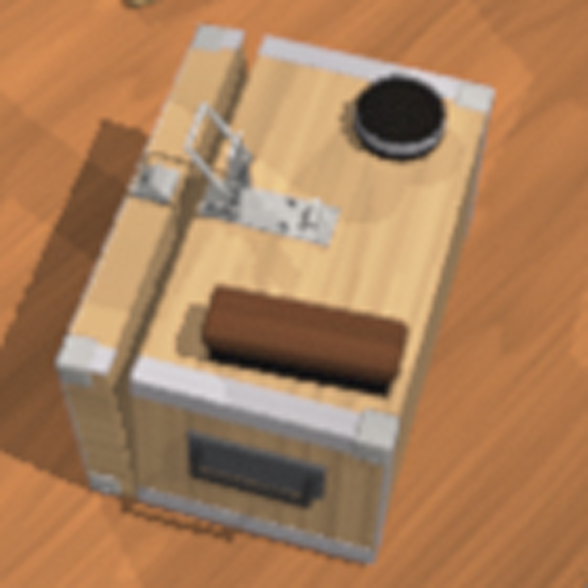

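```bash
cat > h.py <<'E'
import numpy as np, cv2
from scipy.spatial.transform import Rotation as R
from scipy.optimize import least_squares
from station import r
C={n:r.calibration(n) for n in("scene","top","wrist")}
def proj(n,P):
    c=C[n];P=np.atleast_2d(P).astype(float)
    K=np.array([[c['fx'],0,c['cx']],[0,c['fy'],c['cy']],[0,0,1]])
    return cv2.projectPoints(P,c['rvec'],c['tvec'],K,None)[0][:,0]
def wproj(P,pos,rot):
    c=C['wrist'];T=c['tool_from_camera'];P=np.atleast_2d(P)
    t=(P-pos)@rot; q=(t-T[:3,3])@T[:3,:3]
    th=np.arctan2(np.hypot(q[:,0],q[:,1]),q[:,2]);ph=np.arctan2(q[:,1],q[:,0])
    return np.c_[c['cx']+c['fx']*th*np.cos(ph),c['cy']+c['fy']*th*np.sin(ph)]
def chest(p,P): # p=x,y,yaw
    P=np.atleast_2d(P);return P@R.from_euler('z',p[2]).as_matrix().T+[p[0],p[1],0]
E
python3 - <<'E'
from h import *
tz=np.array([[68,268],[570,40],[205,538],[698,298]])/5+[270,110]
T3=np.array([[100,180,200],[100,-180,200],[-100,180,200],[-100,-180,200]])/1e3
sz=np.array([[495,95],[393,440],[265,38],[132,385]])/4.2+[260,170]
S3=np.array([[100,180,200],[100,-180,200],[-100,180,200],[-100,-180,200]])/1e3
f=lambda p:np.r_[(proj('top',chest(p,T3))-tz).ravel(),(proj('scene',chest(p,S3))-sz).ravel()]
s=least_squares(f,[0.5,-0.05,0.4]);print(s.x,np.degrees(s.x[2]));print(f(s.x).reshape(-1,2).round(1))
E
```

```text
[ 0.65163196 -0.04709012  0.42224462] 24.19283450420974
[[ 0.1 -0.9]
 [-2.1 -1. ]
 [-1.1 -0.5]
 [ 0.4 -0.2]
 [-1.3 -1.3]
 [-1.1  2.2]
 [-0.7 -0.1]
 [-0.7 -0.8]]
```

```bash
cat >> h.py <<'E'
CH=[0.65163196,-0.04709012,0.42224462]
def target(cx,cy,cz,pitch=0,ch=None):
    """pose in chest frame (mm): tool y=chest y, pitch deg tilts fingertips to +x chest"""
    ch=ch or CH
    pos=chest(ch,np.array([cx,cy,cz])/1e3)[0]
    a=np.radians(pitch)
    x=np.array([np.sin(a),0,-np.cos(a)]);y=np.array([0,1,0.]);z=np.cross(x,y)
    return pos,R.from_euler('z',ch[2]).as_matrix()@np.c_[x,y,z]
def inc(pos,rot,p0=None,r0=None):
    s=r.sense()
    if p0 is None:p0,r0=s['tcp_pos'],s['ee_rot']
    d=r0.T@(pos-p0);w=R.from_matrix(r0.T@rot).as_rotvec(degrees=True)
    return w.round(2),d.round(4)
def tochest(P,ch=None):
    ch=ch or CH
    return ((np.atleast_2d(P)-[ch[0],ch[1],0])@R.from_euler('z',ch[2]).as_matrix()*1e3).round(1)
def st():
    s=r.sense();print('t',round(s['time_s'],2),'chest mm',tochest(s['tcp_pos']),'F chest',(s['wrist_force']@R.from_euler('z',CH[2]).as_matrix()).round(1),'w',round(s['gripper_width']*87,1),'j',s['joints'].round(1));return s
def snap(n,f,crop=None,k=1):
    s=r.sense();a=cv2.cvtColor(r.capture(n),cv2.COLOR_RGB2BGR)
    np.savez(f"pics/{f}.npz",p=s['tcp_pos'],R=s['ee_rot'])
    cv2.imwrite(f"pics/{f}.png",a)
    if crop:
        x0,x1,y0,y1=crop;cv2.imwrite(f"pics/{f}z.png",cv2.resize(a[y0:y1,x0:x1],None,fx=k,fy=k,interpolation=cv2.INTER_CUBIC))
E
python3 - <<'E'
from h import *
print(inc(*target(-50,0,360)))
E
```

```text
(array([ 1.3736e+02, -1.2000e-01, -4.0000e-02]), array([-0.1294,  0.4971, -0.5964]))
```

Emit:
move_arm(increments=[0, 0, 0, -0.13, 0, 0, 0.087, 0, 0, 0, -0.13, 0, 0, 0.087, 0, 0, 0, -0.13, 0, 0, 0.087, 137.4, 0, 0, -0.13, 0.497, -0.596, 0.087, 137.4, 0, 0, -0.13, 0.497, -0.596, 0.087, 137.4, 0, 0, -0.13, 0.497, -0.596, 0.087, 137.4, 0, 0, -0.13, 0.497, -0.596, 0.087, 137.4, 0, 0, -0.13, 0.497, -0.596, 0.087, 137.4, 0, 0, -0.13, 0.497, -0.596, 0.087, 137.4, 0, 0, -0.13, 0.497, -0.596, 0.087, 137.4, 0, 0, -0.13, 0.497, -0.596, 0.087, 137.4, 0, 0, -0.13, 0.497, -0.596, 0.087])

```text
time_s: 1.15
tcp_pos: [0.3953, 0.2719, 0.358]
ee_rot: [[-0.0, -0.993, -0.118], [0.0, -0.118, 0.993], [-1.0, 0.0, 0.0]]
wrist_force: [1.3, 0.6, -0.2]
gripper_width: 0.997
```

Run:
```python
from h import *
s=st();print(inc(*target(-50,0,360)))
```

```text
t 1.15 chest mm [[-103.1  396.1  358. ]] F chest [ 1.4 -0.  -0.2] w 86.7 j [ 54.    3.7  -5.6  -0.  -80.7 -47.2]
(array([ 7.259e+01,  1.000e-02, -1.000e-02]), array([-0.0021, -0.1692, -0.362 ]))
```

Emit:
move_arm(increments=[72.6, 0, 0, 0, -0.169, -0.362, 0.087, 72.6, 0, 0, 0, -0.169, -0.362, 0.087, 72.6, 0, 0, 0, -0.169, -0.362, 0.087, 72.6, 0, 0, 0, -0.169, -0.362, 0.087, 72.6, 0, 0, 0, -0.169, -0.362, 0.087, 72.6, 0, 0, 0, -0.169, -0.362, 0.087, 72.6, 0, 0, 0, -0.169, -0.362, 0.087, 72.6, 0, 0, 0, -0.169, -0.362, 0.087, 72.6, 0, 0, 0, -0.169, -0.362, 0.087, 72.6, 0, 0, 0, -0.169, -0.362, 0.087, 72.6, 0, 0, 0, -0.169, -0.362, 0.087, 72.6, 0, 0, 0, -0.169, -0.362, 0.087])

```text
time_s: 2.15
tcp_pos: [0.6075, -0.0655, 0.3565]
ee_rot: [[-0.003, -0.413, 0.911], [0.0, 0.911, 0.413], [-1.0, 0.001, -0.002]]
wrist_force: [-0.5, 0.6, 0.4]
gripper_width: 0.999
```

Run:
```python
from h import *
s=st();print(inc(*target(-50,0,360)))
snap('wrist','w1')
```

```text
t 2.15 chest mm [[-47.8   1.3 356.5]] F chest [-0.2  0.7  0.4] w 86.9 j [  9.   17.6  11.6  -0.  -84.2 -74.6]
(array([ 0.2 , -0.13, -0.06]), array([-0.0035, -0.0013, -0.0022]))
```

View pics/w1.png

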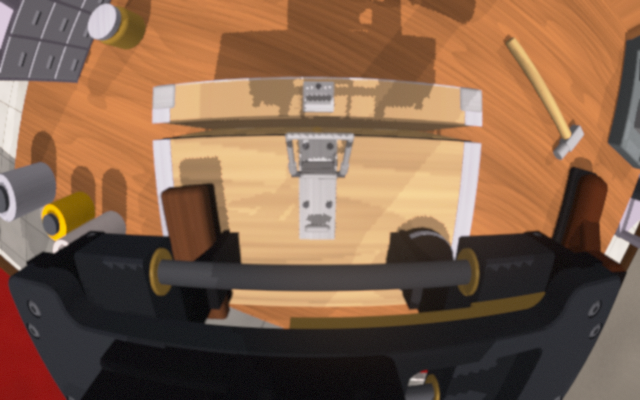

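Run:
```python
from h import *
a=cv2.imread('pics/w1.png')
cv2.imwrite('pics/w1z.png',cv2.resize(a[70:250,250:390],None,fx=4.2,fy=3.3*4.2/3.3,interpolation=cv2.INTER_CUBIC)[:600])
cv2.imwrite('pics/w1y.png',cv2.resize(a[60:170,140:500],None,fx=2.2,fy=2.2,interpolation=cv2.INTER_CUBIC))
```

```text
(no output)
```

View pics/w1z.png

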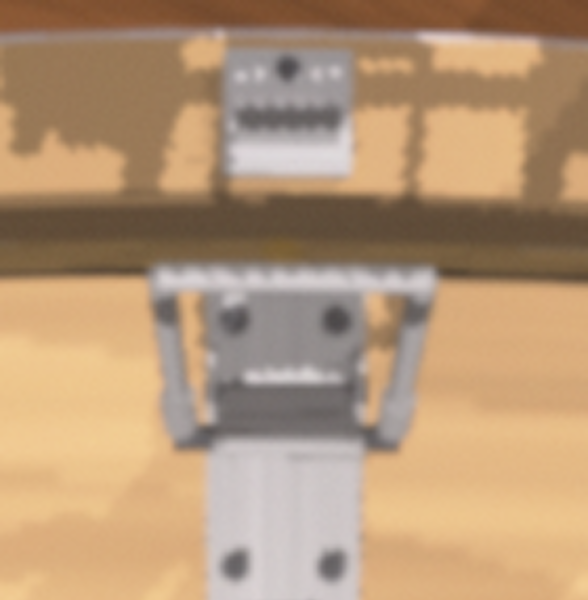

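View pics/w1y.png

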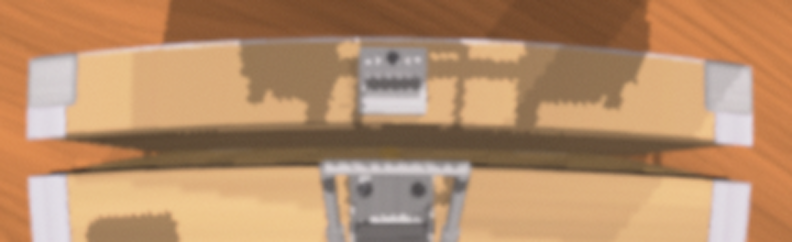

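```bash
cat >> h.py <<'E'
def coverpt(phi,u,h,y): # u forward from back face, h above hinge
    return np.array([-100-u*np.cos(phi)-h*np.sin(phi),y,12+h*np.cos(phi)-u*np.sin(phi)])
def pinpt(th): return np.array([-74+22*np.cos(th-.3),0,213+22*np.sin(th-.3)])
def barpt(th,rho): return pinpt(th)+65*np.array([-np.cos(rho),0,np.sin(rho)])
def levpt(th,d=62,y=0): return np.array([-74+d*np.cos(th),y,213+d*np.sin(th)])
E
python3 - <<'E'
from h import *
d=np.load('pics/w1.npz');p0,r0=d['p'],d['R']
tz=np.array([[68,268],[570,40],[205,538],[698,298]])/5+[270,110]
T3=np.array([[100,180,200],[100,-180,200],[-100,180,200],[-100,-180,200]])/1e3
sz=np.array([[495,95],[393,440],[265,38],[132,385]])/4.2+[260,170]
Y=lambda a:np.array(a)/2.2+[140,60]
Z=lambda a:np.array(a)/4.2+[250,70]
ob=np.vstack([Y([[28,180],[750,182],[28,138],[752,145],[28,62],[752,68]]),Z([[155,275],[432,275],[178,440],[405,440]])])
def model(q):
    ph,th,rh=q[3:]
    y=np.array([0,1,0])
    M=[[-100,-180,200],[-100,180,200],coverpt(ph,0,188,-180),coverpt(ph,0,188,180),coverpt(ph,40,188,-180),coverpt(ph,40,188,180),
     barpt(th,rh)-22.5*y-0,barpt(th,rh)+22.5*y,pinpt(th)-22.5*y,pinpt(th)+22.5*y]
    return np.array(M)/1e3
def f(q):
    a=wproj(chest(q[:3],model(q)),p0,r0)-ob
    b=(proj('top',chest(q[:3],T3))-tz)
    c=(proj('scene',chest(q[:3],T3))-sz)
    return np.r_[a.ravel(),1.0*b.ravel(),.7*c.ravel()]
for th0 in(1.0,1.6,2.0):
    s=least_squares(f,CH+[0.15,th0,1.5]);print(s.x.round(4),s.cost);
print(f(s.x).reshape(-1,2).round(1))
E
```

```text
[ 0.649  -0.0445  0.42    0.1036  1.5828  0.9308] 22.851578488808187
[ 0.649  -0.0445  0.42    0.1036  1.5828  0.9308] 22.85157848881143
[ 0.649  -0.0445  0.42    0.1036  1.5828  0.9308] 22.85157848881418
[[ 0.8 -0.6]
 [-0.5  0.6]
 [ 0.3  0.8]
 [-0.7  0. ]
 [ 1.1 -0.3]
 [-1.2 -0.3]
 [ 2.  -0.1]
 [-1.8  0.4]
 [ 1.3 -0.5]
 [-3.3 -0.2]
 [-0.6 -0.3]
 [-2.7 -0.1]
 [-2.   0.2]
 [-0.4  0.7]
 [-0.9 -1.4]
 [-1.   0.8]
 [-0.5 -0.6]
 [-0.6 -1.4]]
```

```bash
sed -i 's/^CH=.*/CH=[0.649,-0.0445,0.42]/' h.py
python3 - <<'E'
from h import *
for rho in(.7,.93,1.3,):
  for th in (1.3,1.58,2.0):
    y=np.array([0,25,0]);P=chest(CH,np.array([barpt(th,rho)-y,barpt(th,rho)+y,pinpt(th)-y,pinpt(th)+y])/1e3)
    print(rho,th,((proj('top',P)-[270,110])*5).round().astype(int).tolist(),((proj('scene',P)-[260,170])*4.2).round().astype(int).tolist())
E
```

```text
0.7 1.3 [[501, 394], [428, 429], [460, 340], [389, 373]] [[175, 158], [195, 110], [236, 205], [254, 157]]
0.7 1.58 [[505, 401], [432, 436], [464, 346], [393, 380]] [[168, 154], [188, 106], [230, 202], [248, 154]]
0.7 2.0 [[512, 414], [439, 449], [471, 359], [399, 392]] [[157, 151], [177, 103], [218, 198], [237, 150]]
0.93 1.3 [[494, 375], [421, 410], [460, 340], [389, 373]] [[188, 153], [208, 105], [236, 205], [254, 157]]
0.93 1.58 [[499, 382], [425, 417], [464, 346], [393, 380]] [[181, 149], [201, 101], [230, 202], [248, 154]]
0.93 2.0 [[506, 395], [432, 430], [471, 359], [399, 392]] [[170, 146], [190, 98], [218, 198], [237, 150]]
1.3 1.3 [[480, 340], [406, 375], [460, 340], [389, 373]] [[215, 151], [234, 102], [236, 205], [254, 157]]
1.3 1.58 [[484, 347], [410, 382], [464, 346], [393, 380]] [[208, 147], [227, 98], [230, 202], [248, 154]]
1.3 2.0 [[491, 360], [417, 395], [471, 359], [399, 392]] [[197, 143], [216, 95], [218, 198], [237, 150]]
```

Run:
```python
from h import *
s=st();print(inc(*target(-210,0,340,30)));print(inc(*target(-195,0,172,30)))
print(tochest([0,0,0]))
```

```text
t 2.2 chest mm [[-46.3  -1.2 357.2]] F chest [0.3 0.4 1.1] w 86.8 j [  9.1  17.5  11.6  -0.  -84.2 -74.6]
(array([  0.45, -30.07,  -0.17]), array([ 0.0174,  0.0025, -0.1636]))
(array([  0.45, -30.07,  -0.17]), array([ 0.1854,  0.0023, -0.1484]))
[[-574.4  305.3    0. ]]
```

Emit:
move_arm(increments=[0.4, -30, -0.2, 0.017, 0.0025, -0.164, 0, 0.4, -30, -0.2, 0.017, 0.0025, -0.164, 0, 0.4, -30, -0.2, 0.017, 0.0025, -0.164, 0, 0.4, -30, -0.2, 0.017, 0.0025, -0.164, 0, 0.4, -30, -0.2, 0.017, 0.0025, -0.164, 0, 0.4, -30, -0.2, 0.185, 0.0025, -0.149, 0, 0.4, -30, -0.2, 0.185, 0.0025, -0.149, 0, 0.4, -30, -0.2, 0.185, 0.0025, -0.149, 0, 0.4, -30, -0.2, 0.185, 0.0025, -0.149, 0, 0.4, -30, -0.2, 0.185, 0.0025, -0.149, 0, 0.4, -30, -0.2, 0.185, 0.0025, -0.149, 0, 0.4, -30, -0.2, 0.185, 0.0025, -0.149, 0])

```text
time_s: 3.2
tcp_pos: [0.4721, -0.1237, 0.1755]
ee_rot: [[0.46, -0.41, 0.788], [0.202, 0.912, 0.357], [-0.865, -0.005, 0.502]]
wrist_force: [0.0, -0.2, 0.2]
gripper_width: 0.175
```

Run:
```python
from h import *
s=st();print(inc(*target(-172,0,170,30)));print(inc(*target(-152,0,170,30)))
snap('wrist','w2')
```

```text
t 3.2 chest mm [[-193.8   -0.2  175.5]] F chest [-0.1 -0.2  0.2] w 15.2 j [ -7.    4.1 -28.7 -27.5 -33.8 -38.8]
(array([0.26, 0.15, 0.16]), array([0.0157, 0.0001, 0.0161]))
(array([0.26, 0.15, 0.16]), array([0.0257, 0.0001, 0.0334]))
```

View pics/w2.png

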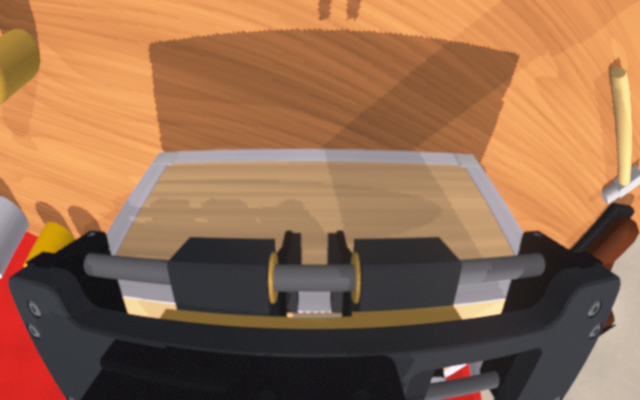

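Emit:
move_arm(increments=[0, 0, 0, 0.005, 0, 0.0087, 0, 0, 0, 0, 0.008, 0, 0.0139, 0, 0, 0, 0, 0.01, 0, 0.0173, 0, 0, 0, 0, 0.0115, 0, 0.0199, 0, 0, 0, 0, 0.013, 0, 0.0225, 0, 0, 0, 0, 0.014, 0, 0.0242, 0, 0, 0, 0, 0.015, 0, 0.026, 0, 0, 0, 0, 0.0155, 0, 0.0268, 0, 0, 0, 0, 0.016, 0, 0.0277, 0, 0, 0, 0, 0.0165, 0, 0.0286, 0, 0, 0, 0, 0.017, 0, 0.0294, 0, 0, 0, 0, 0.0175, 0, 0.0303, 0])

```text
time_s: 4.25
tcp_pos: [0.5012, -0.1099, 0.1725]
ee_rot: [[0.454, -0.408, 0.792], [0.203, 0.913, 0.354], [-0.867, -0.001, 0.497]]
wrist_force: [-4.9, -2.2, 4.6]
gripper_width: 0.006
```

Run:
```python
from h import *
s=st()
snap('scene','s3',(250,400,160,310),4)
```

```text
t 4.25 chest mm [[-161.7    0.5  172.5]] F chest [-5.4  0.   4.6] w 0.5 j [ -4.1   6.4 -27.  -25.9 -32.5 -42.7]
```

View pics/s3z.png

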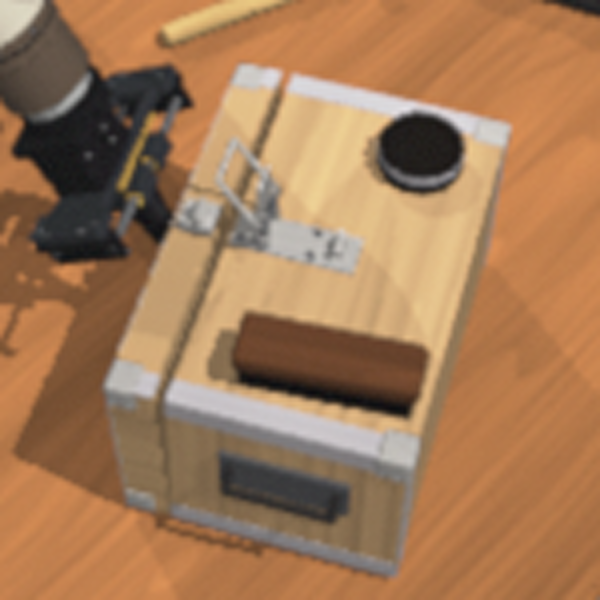

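Emit:
move_arm(increments=[0, 0, 0, 0.0005, 0, 0.0009, 0, 0, 0, 0, 0.001, 0, 0.0017, 0, 0, 0, 0, 0.0015, 0, 0.0026, 0, 0, 0, 0, 0.002, 0, 0.0035, 0, 0, 0, 0, 0.0025, 0, 0.0043, 0, 0, 0, 0, 0.003, 0, 0.0052, 0, 0, 0, 0, 0.0035, 0, 0.006, 0, 0, 0, 0, 0.004, 0, 0.0069, 0])

```text
time_s: 4.97
tcp_pos: [0.5087, -0.1067, 0.1727]
ee_rot: [[0.455, -0.408, 0.791], [0.203, 0.913, 0.354], [-0.867, -0.001, 0.498]]
wrist_force: [-5.3, -2.1, 4.2]
gripper_width: 0.007
```

Run:
```python
from h import *
s=st()
```

```text
t 4.97 chest mm [[-153.4    0.4  172.7]] F chest [-5.7  0.3  4.2] w 0.6 j [ -3.5   6.9 -26.5 -25.6 -32.2 -43.6]
```

Emit:
move_arm(increments=[0, 0, 0, 0.0004, 0, 0.0007, 0, 0, 0, 0, 0.0008, 0, 0.0014, 0, 0, 0, 0, 0.0012, 0, 0.0021, 0, 0, 0, 0, 0.0016, 0, 0.0028, 0, 0, 0, 0, 0.002, 0, 0.0035, 0])

```text
time_s: 5.38
tcp_pos: [0.5098, -0.1061, 0.1725]
ee_rot: [[0.451, -0.409, 0.793], [0.202, 0.912, 0.356], [-0.869, -0.0, 0.494]]
wrist_force: [-19.0, -8.6, 15.2]
gripper_width: 0.009
```

Run:
```python
from h import *
s=st()
snap('scene','s4',(250,400,160,310),4)
```

```text
t 5.38 chest mm [[-152.2    0.5  172.5]] F chest [-20.9  -0.1  15.2] w 0.8 j [ -3.3   7.1 -26.4 -25.2 -32.3 -44. ]
```

View pics/s4z.png

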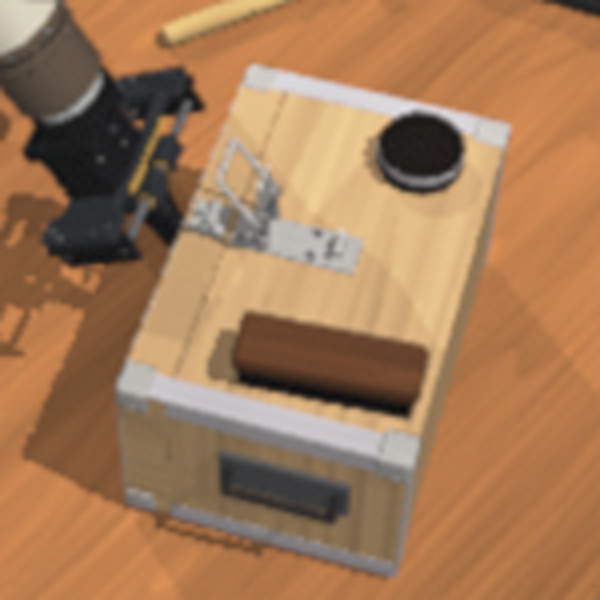

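Run:
```python
from h import *
print(inc(*target(-200,0,180,30)));print(inc(*target(-200,0,345,15)));print(inc(*target(-85,0,345,0)))
from scipy.optimize import fsolve
for b in([-106,286],[-128,260],[-129,230],[-129,216],[-129,211],[-125,209],[-120,209]):
    g=fsolve(lambda q:barpt(*q)[[0,2]]-b,[1.6,.9]);print(b,g.round(3))
```

```text
(array([ 0.1 , -0.39, -0.03]), array([-0.0301, -0.0004, -0.0378]))
(array([ 0.11, 14.61, -0.02]), array([-0.1735, -0.0005,  0.0437]))
(array([ 1.100e-01,  2.961e+01, -1.000e-02]), array([-0.1167, -0.0007,  0.1437]))
[-106, 286] [1.553 0.93 ]
[-128, 260] [1.609 0.407]
[-129, 230] [ 1.402 -0.04 ]
[-129, 216] [ 1.52  -0.275]
[-129, 211] [ 1.609 -0.366]
[-125, 209] [-0.67   0.219]
[-120, 209] [-0.27   0.121]
```

Emit:
move_arm(increments=[0, 0, 0, -0.015, 0, -0.019, 0, 0, 0, 0, -0.03, 0, -0.038, 0, 0, 15, 0, -0.173, 0, 0.044, 0.087, 0, 15, 0, -0.173, 0, 0.044, 0.087, 0, 15, 0, -0.173, 0, 0.044, 0.087, 0, 15, 0, -0.173, 0, 0.044, 0.087, 0, 15, 0, -0.173, 0, 0.044, 0.087, 0, 29.6, 0, -0.117, -0.0005, 0.144, 0.087, 0, 29.6, 0, -0.117, -0.0005, 0.144, 0.087, 0, 29.6, 0, -0.117, -0.0005, 0.144, 0.087, 0, 29.6, 0, -0.117, -0.0005, 0.144, 0.087, 0, 29.6, 0, -0.117, -0.0005, 0.144, 0.087])

```text
time_s: 6.43
tcp_pos: [0.5757, -0.0767, 0.3438]
ee_rot: [[0.003, -0.409, 0.912], [0.001, 0.912, 0.409], [-1.0, -0.0, 0.003]]
wrist_force: [0.1, -0.2, -0.9]
gripper_width: 0.682
```

Run:
```python
from h import *
s=st();
snap('wrist','w5',(250,390,90,230),4.2)
snap('scene','s5',(280,350,190,250),8)
```

```text
t 6.43 chest mm [[-80.1   0.5 343.8]] F chest [-0.  -0.3 -0.9] w 59.3 j [  8.4  14.4   5.5  -0.  -80.9 -74.2]
```

View pics/w5.png

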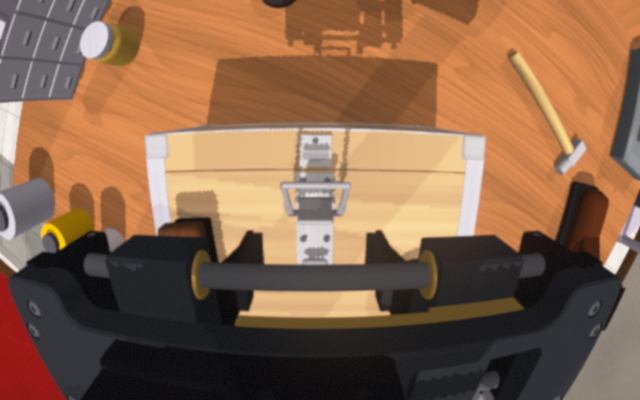

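View pics/w5z.png

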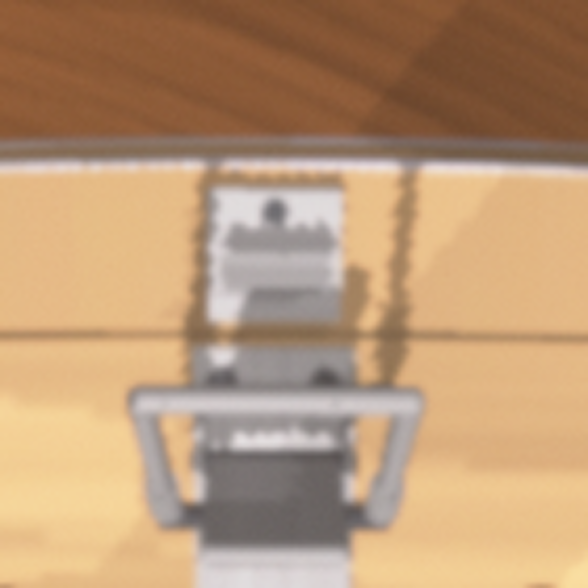

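View pics/s5z.png

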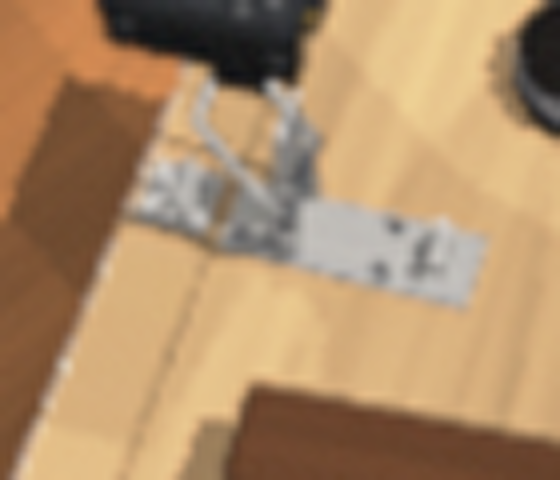

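Run:
```python
from h import *
d=np.load('pics/w5.npz');p0,r0=d['p'],d['R']
Zo=lambda a:np.array(a)/4.2+[250,90]
names=['front','gap','barL','barR','bar','pinc','levend','levend.5','seat','footfront']
def model(th,rh):
    y=np.array([0,25,0])
    return np.array([[-140,0,200],[-100,0,200],barpt(th,rh)-y,barpt(th,rh)+y,barpt(th,rh),pinpt(th),levpt(th,62),levpt(th,31),[-120,0,209],[-135,0,206]])/1e3
for th,rh in((1.55,.93),(1.5,.93),(1.6,.93),(1.55,.85)):
  print(th,rh);m=(wproj(chest(CH,model(th,rh)),p0,r0)-[250,90])*4.2
  print(dict(zip(names,m.round().astype(int).tolist())))
# fit offset of chest in x,y + th,rh
ob=Zo([[275,160],[275,335],[132,400],[420,400],[280,518]])
def f(q):
    ch=[q[0],q[1],CH[2]]
    M=model(q[2],q[3])[[0,1,2,3,5]]
    return (wproj(chest(ch,M),p0,r0)-ob).ravel()
s=least_squares(f,[CH[0],CH[1],1.55,.93]);print(s.x.round(4),f(s.x).round(1).reshape(-1,2).tolist(),barpt(*s.x[2:]).round(1))
```

```text
1.55 0.93
{'front': [275, 167], 'gap': [275, 339], 'barL': [128, 399], 'barR': [426, 399], 'bar': [277, 399], 'pinc': [275, 520], 'levend': [276, 563], 'levend.5': [275, 507], 'seat': [275, 259], 'footfront': [275, 191]}
1.5 0.93
{'front': [275, 167], 'gap': [275, 339], 'barL': [128, 405], 'barR': [425, 405], 'bar': [277, 405], 'pinc': [275, 524], 'levend': [276, 578], 'levend.5': [275, 514], 'seat': [275, 259], 'footfront': [275, 191]}
1.6 0.93
{'front': [275, 167], 'gap': [275, 339], 'barL': [127, 393], 'barR': [426, 394], 'bar': [277, 393], 'pinc': [275, 516], 'levend': [276, 547], 'levend.5': [275, 500], 'seat': [275, 259], 'footfront': [275, 191]}
1.55 0.85
{'front': [275, 167], 'gap': [275, 339], 'barL': [129, 371], 'barR': [424, 372], 'bar': [277, 371], 'pinc': [275, 520], 'levend': [276, 563], 'levend.5': [275, 507], 'seat': [275, 259], 'footfront': [275, 191]}
[ 0.6477 -0.0449  1.4806  0.933 ] [[0.1, 0.2], [0.0, -0.4], [-0.8, -0.1], [1.5, -0.0], [-1.1, 0.4]] [-104.3    0.   285.6]
```

```bash
sed -i 's/^CH=.*/CH=[0.648,-0.0447,0.42]/' h.py
python3 - <<'E'
from h import *
st();print(inc(*target(-103,0,289)))
E
```

```text
t 6.53 chest mm [[-8.130e+01 -2.000e-01  3.461e+02]] F chest [-0.5 -0.7  0.3] w 67.2 j [  8.3  14.1   5.4  -0.  -80.9 -74.2]
(array([0.  , 0.36, 0.08]), array([ 0.0569,  0.0003, -0.0221]))
```

Emit:
move_arm(increments=[0, 0, 0, 0.01, 0, -0.022, 0.087, 0, 0, 0, 0.02, 0, -0.022, 0.087, 0, 0, 0, 0.03, 0, -0.022, 0.087, 0, 0, 0, 0.04, 0, -0.022, 0.087, 0, 0, 0, 0.05, 0, -0.022, 0.087, 0, 0, 0, 0.057, 0, -0.022, 0.087, 0, 0, 0, 0.057, 0, -0.022, 0.087, 0, 0, 0, 0.057, 0, -0.022, 0.087])

```text
time_s: 7.2
tcp_pos: [0.5546, -0.0868, 0.2886]
ee_rot: [[0.006, -0.408, 0.913], [0.001, 0.913, 0.408], [-1.0, -0.002, 0.006]]
wrist_force: [0.2, 0.1, 0.3]
gripper_width: 0.998
```

Run:
```python
from h import *
st();print(inc(*target(-103,0,289)))
snap('wrist','w6',(230,400,190,290),4)
snap('scene','s6',(270,350,180,260),7)
```

```text
t 7.2 chest mm [[-102.4   -0.4  288.6]] F chest [0.2 0.  0.3] w 86.8 j [  7.6  13.6  -3.3  -0.  -72.8 -73.6]
(array([0.02, 0.34, 0.09]), array([-0.0004,  0.0004, -0.0006]))
```

View pics/w6z.png

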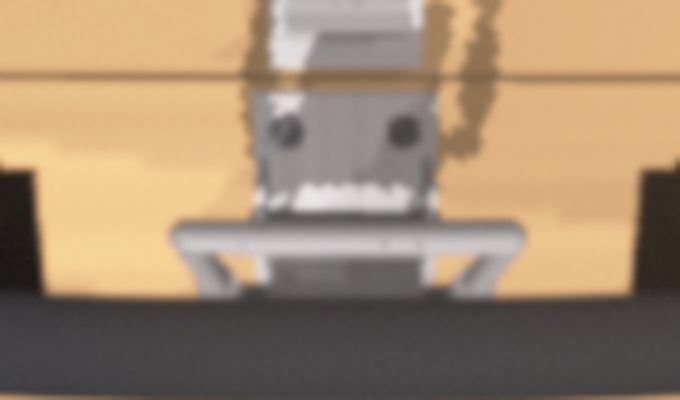

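View pics/s6z.png

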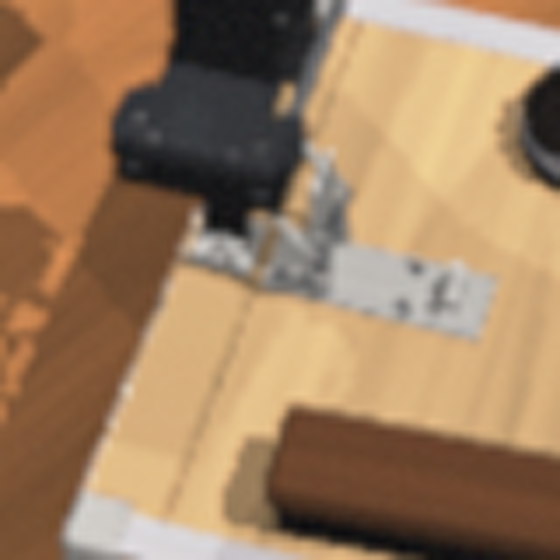

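Run:
```python
from h import *
d=np.load('pics/w6.npz');p0,r0=d['p'],d['R']
for b in([-105,286],[-105,283],[-107,286],[-106,289],[-106,283]):
  M=np.array([[b[0],-25,b[1]],[b[0],25,b[1]]])/1e3
  print(b,((wproj(chest(CH,M),p0,r0)-[230,190])*4).round().tolist())
# solve directly
ob=np.array([[172,238],[525,238]])/4+[230,190]
s=least_squares(lambda q:(wproj(chest(CH,np.array([[q[0],q[2]-25,q[1]],[q[0],q[2]+25,q[1]]])/1e3),p0,r0)-ob).ravel(),[-105,286,0]);print(s.x)
```

```text
[-105, 286] [[173.0, 234.0], [531.0, 234.0]]
[-105, 283] [[175.0, 225.0], [528.0, 225.0]]
[-107, 286] [[172.0, 221.0], [532.0, 221.0]]
[-106, 289] [[170.0, 237.0], [534.0, 237.0]]
[-106, 283] [[175.0, 219.0], [528.0, 219.0]]
[-103.39242997  283.88494623   -0.4210479 ]
```

Emit:
move_arm(increments=[0, 0, 0, 0.0005, 0, 0, 0.04, 0, 0, 0, 0.0005, 0, 0, 0.04, 0, 0, 0, 0.0005, 0, 0, 0.04, 0, 0, 0, 0.0005, 0, 0, 0.04, 0, 0, 0, 0.0005, 0, 0, 0.04, 0, 0, 0, 0.0005, 0, 0, 0.04, 0, 0, 0, 0.0005, 0, 0, 0.04, 0, 0, 0, 0.0005, 0, 0, 0.04])

```text
time_s: 7.97
tcp_pos: [0.5541, -0.0863, 0.2887]
ee_rot: [[0.006, -0.408, 0.913], [0.002, 0.913, 0.408], [-1.0, -0.0, 0.006]]
wrist_force: [-3.0, 1.8, 1.2]
gripper_width: 0.553
```

Run:
```python
from h import *
st()
snap('wrist','w7',(230,400,190,290),4)
```

```text
t 7.97 chest mm [[-102.7    0.3  288.7]] F chest [-2.   2.9  1.2] w 48.1 j [  7.7  13.5  -3.3  -0.1 -72.8 -73.6]
```

View pics/w7z.png

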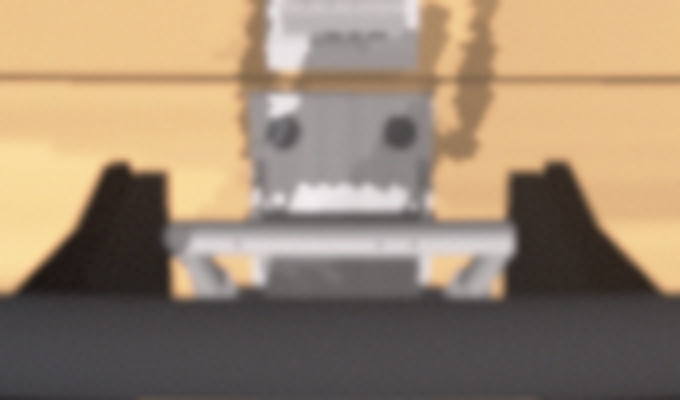

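Emit:
move_arm(increments=[0, 0, 0, 0.004, 0, -0.005, 0.04, 0, 0, 0, 0.008, 0, -0.01, 0.04, 0, 0, 0, 0.013, 0, -0.015, 0.04, 0, 0, 0, 0.019, 0, -0.019, 0.04, 0, 0, 0, 0.025, 0, -0.023, 0.04, 0, 0, 0, 0.031, 0, -0.026, 0.04, 0, 0, 0, 0.037, 0, -0.027, 0.04, 0, 0, 0, 0.043, 0, -0.027, 0.04, 0, 0, 0, 0.049, 0, -0.027, 0.04, 0, 0, 0, 0.055, 0, -0.027, 0.04, 0, 0, 0, 0.06, 0, -0.027, 0.04, 0, 0, 0, 0.06, 0, -0.027, 0.04])

```text
time_s: 9.02
tcp_pos: [0.529, -0.0976, 0.2269]
ee_rot: [[0.004, -0.408, 0.913], [0.002, 0.913, 0.408], [-1.0, 0.0, 0.005]]
wrist_force: [-1.8, 3.7, 1.1]
gripper_width: 0.557
```

Run:
```python
from h import *
st()
snap('wrist','w8',(230,400,170,290),4)
snap('scene','s8',(270,350,180,260),7)
```

```text
t 9.02 chest mm [[-130.2    0.3  226.9]] F chest [-0.1  4.2  1.1] w 48.4 j [  6.8  13.6 -12.3  -0.1 -63.9 -72.7]
```

View pics/w8z.png

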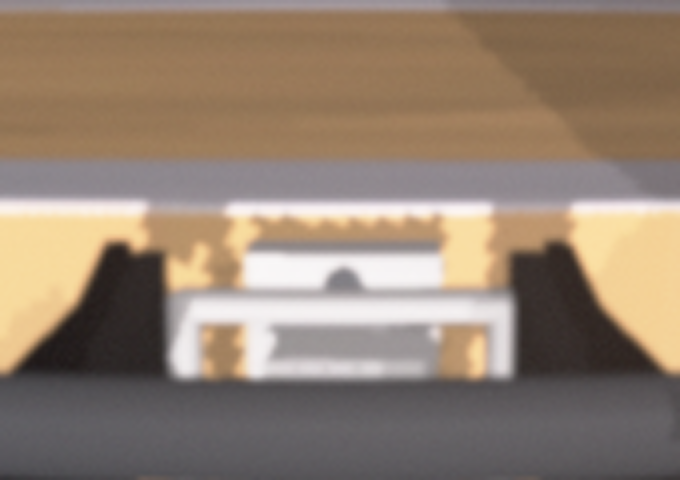

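View pics/s8z.png

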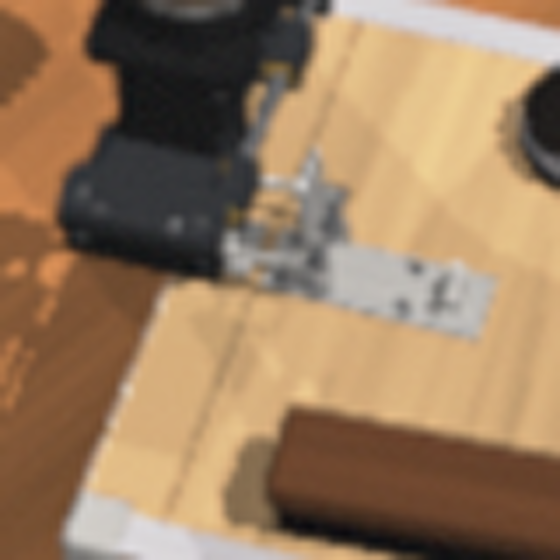

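Run:
```python
from h import *
d=np.load('pics/w8.npz');p0,r0=d['p'],d['R']
g=lambda c:((wproj(chest(CH,np.array([c])/1e3),p0,r0)-[230,170])*4).round().tolist()
for c in([-140,0,200],[-135,0,206.5],[-132,0,223],[-132,-25,223],[-132,25,223],[-131,0,223],[-132,0,225],[-120,0,216]):print(c,g(c))
```

```text
[-140, 0, 200] [[346.0, 207.0]]
[-135, 0, 206.5] [[346.0, 252.0]]
[-132, 0, 223] [[347.0, 317.0]]
[-132, -25, 223] [[169.0, 316.0]]
[-132, 25, 223] [[525.0, 315.0]]
[-131, 0, 223] [[347.0, 323.0]]
[-132, 0, 225] [[347.0, 323.0]]
[-120, 0, 216] [[347.0, 369.0]]
```

Emit:
move_arm(increments=[0, 0, 0, 0.002, 0, 0.001, 0.04, 0, 0, 0, 0.004, 0, 0.0015, 0.04, 0, 0, 0, 0.006, 0, 0.0015, 0.04, 0, 0, 0, 0.008, 0, 0.0015, 0.04, 0, 0, 0, 0.0095, 0, 0.0015, 0.04, 0, 0, 0, 0.011, 0, 0.0015, 0.04, 0, 0, 0, 0.012, 0, 0.0015, 0.04, 0, 0, 0, 0.012, 0, 0.0015, 0.04])

```text
time_s: 9.78
tcp_pos: [0.5317, -0.0965, 0.2166]
ee_rot: [[0.008, -0.408, 0.913], [0.002, 0.913, 0.408], [-1.0, -0.001, 0.008]]
wrist_force: [-2.2, 7.0, 2.8]
gripper_width: 0.557
```

Run:
```python
from h import *
st()
snap('wrist','w9',(230,400,170,290),4)
```

```text
t 9.78 chest mm [[-1.273e+02  1.000e-01  2.166e+02]] F chest [0.8 7.3 2.8] w 48.4 j [  6.9  14.2 -13.   -0.1 -62.3 -72.7]
```

View pics/w9z.png

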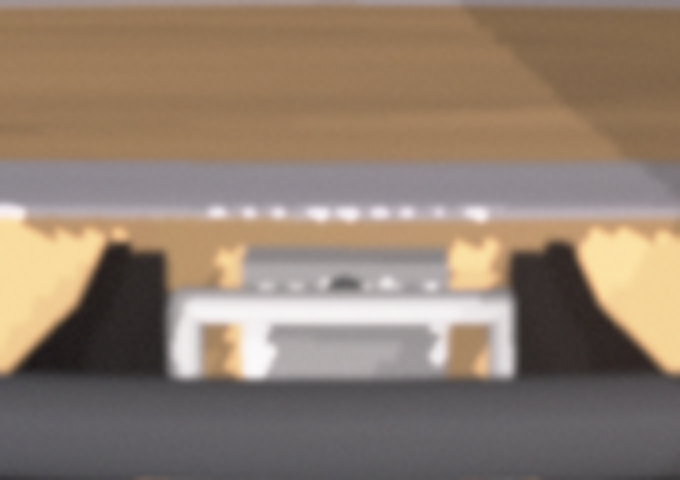

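Emit:
move_arm(increments=[0, 0, 0, 0.001, 0.0005, 0, 0.04, 0, 0, 0, 0.002, 0.0007, 0, 0.04, 0, 0, 0, 0.003, 0.0007, 0, 0.04, 0, 0, 0, 0.003, 0.0007, 0, 0.04])

```text
time_s: 10.17
tcp_pos: [0.532, -0.0962, 0.2138]
ee_rot: [[0.009, -0.408, 0.913], [0.002, 0.913, 0.408], [-1.0, -0.002, 0.009]]
wrist_force: [-0.7, 4.7, 4.3]
gripper_width: 0.557
```

Run:
```python
from h import *
st()
snap('wrist','w10',(230,400,170,290),4)
```

```text
t 10.17 chest mm [[-1.269e+02  2.000e-01  2.138e+02]] F chest [1.3 4.6 4.3] w 48.5 j [  6.9  14.4 -13.2  -0.  -61.9 -72.8]
```

View pics/w10z.png

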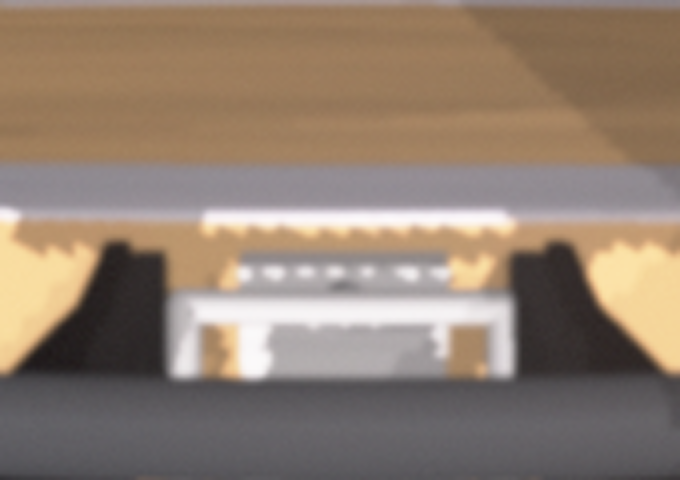

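Emit:
move_arm(increments=[0, 0, 0, 0.001, 0, 0.001, 0.04, 0, 0, 0, 0.001, 0, 0.002, 0.04, 0, 0, 0, 0.001, 0, 0.003, 0.04, 0, 0, 0, 0.001, 0, 0.004, 0.04, 0, 0, 0, 0.001, 0, 0.005, 0.04, 0, 0, 0, 0.001, 0, 0.006, 0.04, 0, 0, 0, 0.001, 0, 0.007, 0.04, 0, 0, 0, 0.001, 0, 0.008, 0.04, 0, 0, 0, 0.001, 0, 0.008, 0.04])

```text
time_s: 10.97
tcp_pos: [0.5361, -0.0943, 0.2131]
ee_rot: [[0.001, -0.408, 0.913], [-0.001, 0.913, 0.408], [-1.0, -0.001, 0.001]]
wrist_force: [-7.2, 2.7, 7.7]
gripper_width: 0.554
```

Run:
```python
from h import *
st()
snap('wrist','w11',(230,400,170,290),4)
```

```text
t 10.97 chest mm [[-122.4    0.3  213.1]] F chest [-5.5  5.4  7.7] w 48.2 j [  7.1  15.  -12.6   0.  -62.4 -73.1]
```

View pics/w11z.png

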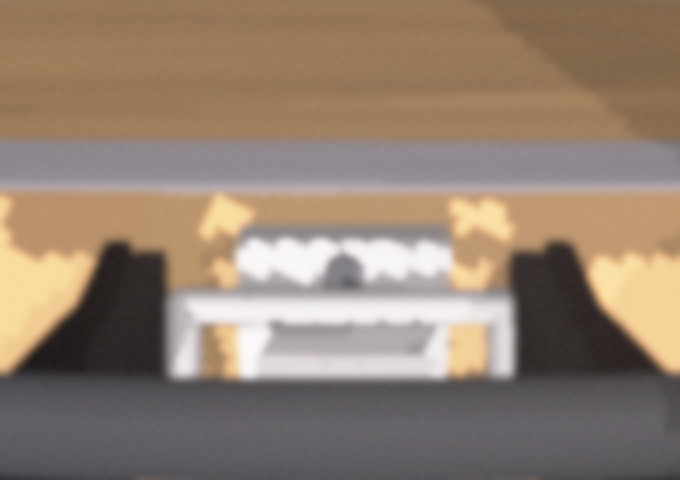

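Emit:
move_arm(increments=[0, 0, 0, 0, 0, 0.001, 0.04, 0, 0, 0, 0, 0, 0.002, 0.04, 0, 0, 0, 0, 0, 0.003, 0.04, 0, 0, 0, 0, 0, 0.004, 0.04, 0, 0, 0, 0, 0, 0.005, 0.04, 0, 0, 0, 0, 0, 0.005, 0.04])

```text
time_s: 11.52
tcp_pos: [0.5398, -0.0926, 0.2129]
ee_rot: [[-0.001, -0.408, 0.913], [-0.001, 0.913, 0.408], [-1.0, -0.0, -0.002]]
wrist_force: [-9.4, 1.2, 8.4]
gripper_width: 0.555
```

Run:
```python
from h import *
st()
snap('wrist','w12',(230,400,170,290),4)
```

```text
t 11.52 chest mm [[-118.4    0.4  212.9]] F chest [-8.1  4.9  8.4] w 48.3 j [  7.3  15.4 -12.    0.1 -62.7 -73.2]
```

View pics/w12z.png

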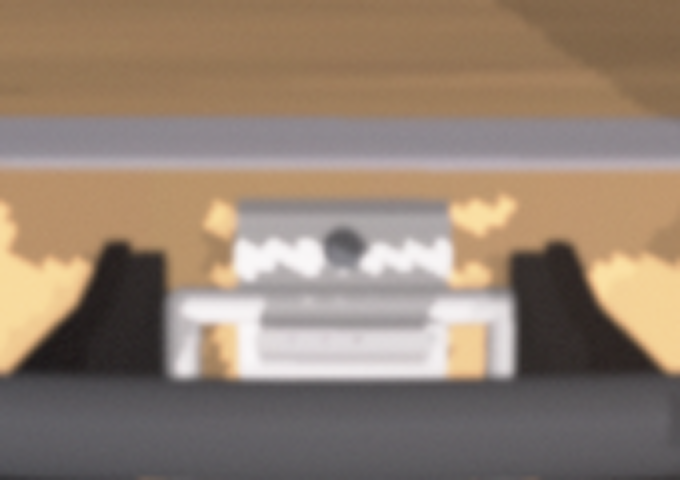

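Emit:
move_arm(increments=[0, 0, 0, 0, 0, 0.0008, 0.04, 0, 0, 0, 0, 0, 0.0015, 0.04, 0, 0, 0, 0, 0, 0.0015, 0.04])

```text
time_s: 11.82
tcp_pos: [0.5407, -0.0922, 0.2128]
ee_rot: [[-0.002, -0.408, 0.913], [-0.001, 0.913, 0.408], [-1.0, -0.0, -0.003]]
wrist_force: [-10.1, 1.1, 8.6]
gripper_width: 0.557
```

Run:
```python
from h import *
st()
snap('scene','s13',(270,350,180,260),7)
```

```text
t 11.82 chest mm [[-117.4    0.4  212.8]] F chest [-8.7  5.1  8.6] w 48.4 j [  7.3  15.5 -11.9   0.1 -62.8 -73.3]
```

View pics/s13z.png

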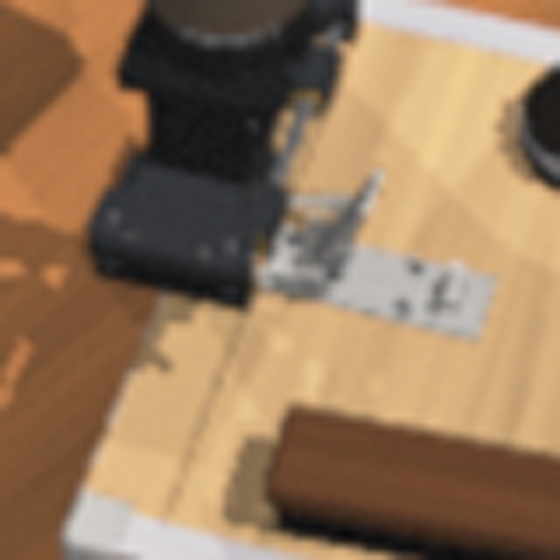

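Emit:
move_arm(increments=[0, 0, 0, 0, 0, 0, 0.087, 0, 0, 0, 0, 0, 0, 0.087, 0, 0, 0, 0, 0, 0, 0.087, 0, 0, 0, 0, 0, 0, 0.087, 0, 0, 0, 0, 0, 0, 0.087, 0, 0, 0, -0.01, 0, 0, 0.087, 0, 0, 0, -0.04, 0, 0, 0.087, 0, 0, 0, -0.08, 0, 0, 0.087, 0, 0, 0, -0.11, 0, 0, 0.087, 0, 0, 0, -0.11, 0, 0, 0.087])

```text
time_s: 12.7
tcp_pos: [0.5472, -0.0914, 0.3312]
ee_rot: [[0.022, -0.409, 0.912], [-0.0, 0.913, 0.409], [-1.0, -0.01, 0.02]]
wrist_force: [1.2, -0.9, 1.2]
gripper_width: 0.995
```

Run:
```python
from h import *
st()
snap('wrist','w14',(230,400,130,280),4)
snap('scene','s14',(270,350,180,260),7)
```

```text
t 12.7 chest mm [[-111.1   -1.6  331.2]] F chest [ 0.7 -1.3  1.2] w 86.5 j [  7.4  11.3  -0.3   0.2 -77.1 -73.3]
```

View pics/w14z.png

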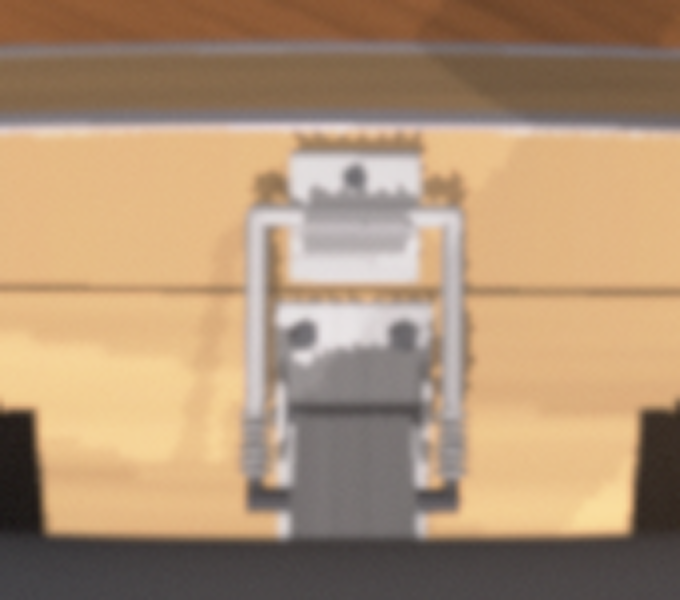

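View pics/s14z.png

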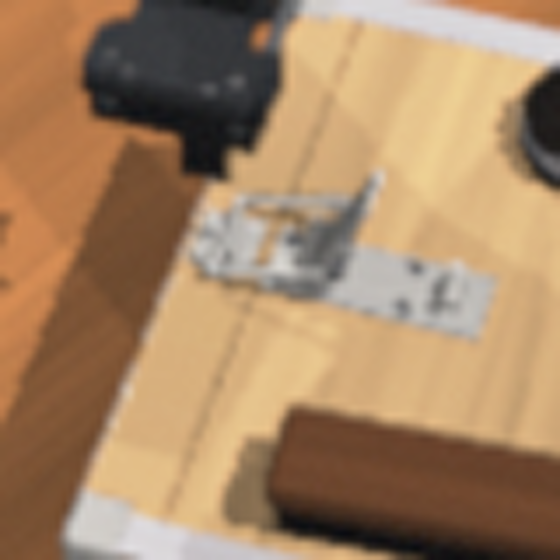

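Run:
```python
from h import *
def T(th,s=47,off=0):
    n=np.array([-np.sin(th),0,np.cos(th)]);c=levpt(th,s)+(1.5+off)*n
    return c+[-9.5,0,8]
a=T(1.0,off=18);print(a,inc(*target(a[0],0,a[2]+40)),inc(*target(*a)))
for th in np.arange(1.1,-0.11,-.1):print(round(th,2),(T(th)-a)[[0,2]].round(1))
```

```text
[-74.51447583   0.         271.08503125] (array([0.01, 0.64, 0.16]), array([ 0.014 , -0.0003,  0.0385])) (array([0.01, 0.64, 0.16]), array([ 0.054 , -0.0001,  0.038 ]))
1.1 [11.  -7.5]
1.0 [15.1 -9.7]
0.9 [ 19.1 -12.3]
0.8 [ 22.7 -15.3]
0.7 [ 26.  -18.7]
0.6 [ 29.  -22.3]
0.5 [ 31.5 -26.2]
0.4 [ 33.7 -30.4]
0.3 [ 35.5 -34.8]
0.2 [ 36.8 -39.3]
0.1 [ 37.6 -43.9]
-0.0 [ 38.  -48.6]
-0.1 [ 37.9 -53.3]
```

Emit:
move_arm(increments=[0, 0.6, 0.2, 0.0, 0, 0.019, 0, 0, 0.6, 0.2, 0.014, 0, 0.0385, 0, 0, 0.6, 0.2, 0.014, 0, 0.0385, 0, 0, 0.6, 0.2, 0.014, 0, 0.0385, 0, 0, 0.6, 0.2, 0.014, 0, 0.0385, 0, 0, 0.6, 0.2, 0.014, 0, 0.0385, 0, 0, 0.6, 0.2, 0.014, 0, 0.0385, 0, 0, 0.6, 0.2, 0.014, 0, 0.0385, 0, 0, 0.6, 0.2, 0.014, 0, 0.0385, 0, 0, 0.6, 0.2, 0.014, 0, 0.0385, 0, 0, 0.6, 0.2, 0.034, 0, 0.038, 0, 0, 0.6, 0.2, 0.054, 0, 0.038, 0])

```text
time_s: 13.8
tcp_pos: [0.5797, -0.0751, 0.2699]
ee_rot: [[0.0, -0.408, 0.913], [0.001, 0.913, 0.408], [-1.0, 0.001, 0.0]]
wrist_force: [0.1, -0.1, -0.7]
gripper_width: 0.172
```

Emit:
move_arm(increments=[0, 0, 0, 0, 0, 0, 0, 0, 0, 0, 0, 0, 0, 0, 0, 0, 0, 0, 0, 0, 0, 0, 0, 0, 0, 0, 0, 0])

```text
time_s: 14.13
tcp_pos: [0.5798, -0.0752, 0.2704]
ee_rot: [[-0.001, -0.408, 0.913], [0.0, 0.913, 0.408], [-1.0, 0.001, -0.001]]
wrist_force: [0.6, 0.1, 0.3]
gripper_width: 0.007
```

Run:
```python
from h import *
st();print(inc(*target(-74.5,0,271.1)))
snap('scene','s15',(270,350,180,260),7)
```

```text
t 14.13 chest mm [[-74.7  -0.  270.4]] F chest [ 0.6 -0.1  0.3] w 0.6 j [  8.5  16.7  -1.6  -0.  -71.7 -74.4]
(array([ 0.02, -0.06, -0.04]), array([-0.0007,  0.    ,  0.0002]))
```

View pics/s15z.png

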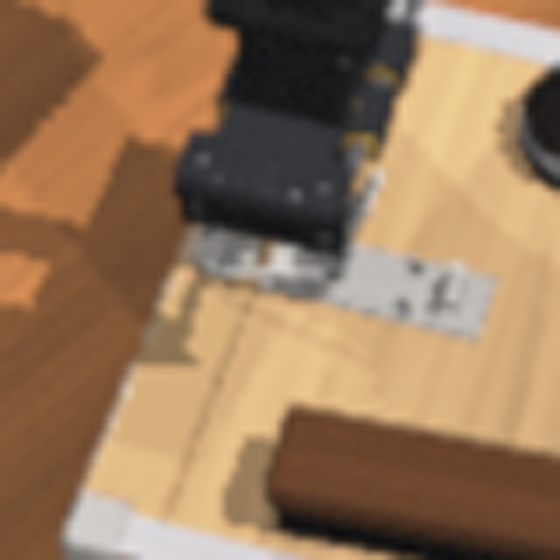

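Emit:
move_arm(increments=[0, 0, 0, 0.004, 0, 0.006, 0, 0, 0, 0, 0.007, 0, 0.011, 0, 0, 0, 0, 0.0097, 0, 0.015, 0, 0, 0, 0, 0.011, 0, 0.017, 0, 0, 0, 0, 0.0123, 0, 0.019, 0, 0, 0, 0, 0.0138, 0, 0.021, 0, 0, 0, 0, 0.0153, 0, 0.0227, 0])

```text
time_s: 14.77
tcp_pos: [0.5994, -0.0663, 0.2545]
ee_rot: [[-0.005, -0.408, 0.913], [-0.001, 0.913, 0.408], [-1.0, 0.001, -0.005]]
wrist_force: [-4.4, -0.5, 6.4]
gripper_width: 0.003
```

Run:
```python
from h import *
st()
snap('scene','s16',(270,350,180,260),7)
```

```text
t 14.77 chest mm [[-5.310e+01  1.000e-01  2.545e+02]] F chest [-4.2  1.4  6.4] w 0.3 j [  9.1  19.2  -0.4   0.  -70.7 -75. ]
```

View pics/s16z.png

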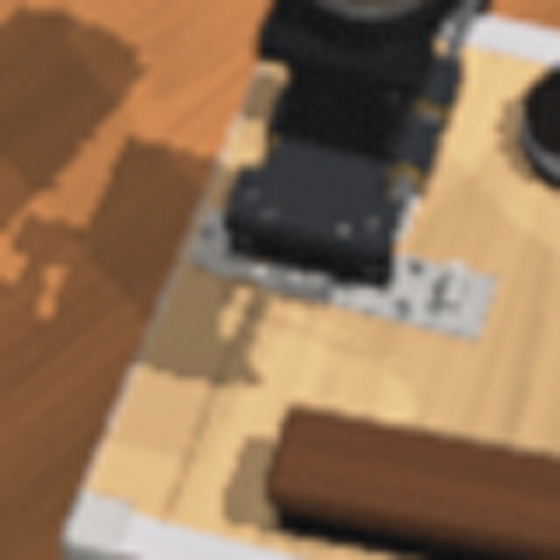

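Emit:
move_arm(increments=[0, 0, 0, 0.0017, 0, 0.0017, 0, 0, 0, 0, 0.0034, 0, 0.0033, 0, 0, 0, 0, 0.0052, 0, 0.0048, 0, 0, 0, 0, 0.007, 0, 0.0063, 0, 0, 0, 0, 0.0089, 0, 0.0076, 0])

```text
time_s: 15.23
tcp_pos: [0.6065, -0.0631, 0.2454]
ee_rot: [[-0.004, -0.408, 0.913], [-0.001, 0.913, 0.408], [-1.0, 0.001, -0.004]]
wrist_force: [-1.5, -0.8, 4.0]
gripper_width: 0.009
```

Run:
```python
from h import *
st()
```

```text
t 15.23 chest mm [[-4.540e+01  1.000e-01  2.454e+02]] F chest [-1.7 -0.1  4. ] w 0.8 j [  9.3  20.1  -0.3   0.  -69.8 -75.2]
```

Emit:
move_arm(increments=[0, 0, 0, 0.002, 0, 0.0012, 0, 0, 0, 0, 0.0041, 0, 0.0023, 0, 0, 0, 0, 0.0062, 0, 0.0034, 0, 0, 0, 0, 0.0084, 0, 0.0043, 0])

```text
time_s: 15.57
tcp_pos: [0.6107, -0.0606, 0.2352]
ee_rot: [[-0.004, -0.408, 0.913], [0.001, 0.913, 0.408], [-1.0, 0.003, -0.003]]
wrist_force: [0.0, 0.1, -0.9]
gripper_width: 0.004
```

Run:
```python
from h import *
st()
snap('scene','s17',(270,350,180,260),7)
snap('top','t17',(320,380,150,220),8)
```

```text
t 15.57 chest mm [[-40.5   0.7 235.2]] F chest [ 0.1  0.1 -0.9] w 0.4 j [  9.4  20.9  -0.6  -0.1 -68.8 -75.3]
```

View pics/s17z.png

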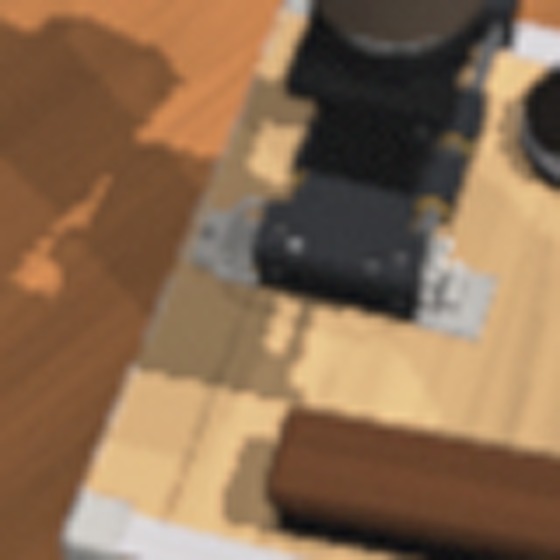

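Emit:
move_arm(increments=[0, 0, 0, 0.003, 0, 0.002, 0, 0, 0, 0, 0.006, 0, 0.004, 0, 0, 0, 0, 0.009, 0, 0.004, 0, 0, 0, 0, 0.0105, 0, 0.004, 0, 0, 0, 0, 0.012, 0, 0.004, 0])

```text
time_s: 16.08
tcp_pos: [0.6145, -0.0591, 0.2258]
ee_rot: [[-0.002, -0.409, 0.913], [0.0, 0.913, 0.409], [-1.0, 0.001, -0.002]]
wrist_force: [-4.1, 2.5, 11.1]
gripper_width: 0.003
```

Run:
```python
from h import *
st()
```

```text
t 16.08 chest mm [[-36.4   0.5 225.8]] F chest [-2.7  3.9 11.1] w 0.3 j [  9.5  21.5  -1.   -0.  -67.6 -75.4]
```

Emit:
move_arm(increments=[0, 0, 0, 0.0007, 0, 0, 0, 0, 0, 0, 0.0014, 0, 0, 0, 0, 0, 0, 0.002, 0, 0, 0])

```text
time_s: 16.33
tcp_pos: [0.6146, -0.0592, 0.2257]
ee_rot: [[-0.0, -0.409, 0.913], [-0.0, 0.913, 0.409], [-1.0, 0.0, -0.0]]
wrist_force: [-5.5, 4.0, 13.4]
gripper_width: 0.005
```

Emit:
move_arm(increments=[0, 0, 0, 0.0004, 0, 0, 0, 0, 0, 0, 0.0007, 0, 0, 0])

```text
time_s: 16.5
tcp_pos: [0.6146, -0.0591, 0.2257]
ee_rot: [[0.0, -0.409, 0.912], [-0.0, 0.912, 0.409], [-1.0, -0.0, 0.0]]
wrist_force: [-7.0, 4.0, 15.5]
gripper_width: 0.005
```

Emit:
move_arm(increments=[0, 0, 0, 0.0004, 0, 0, 0, 0, 0, 0, 0.0008, 0, 0, 0])

```text
time_s: 16.67
tcp_pos: [0.6146, -0.0592, 0.2255]
ee_rot: [[0.001, -0.409, 0.912], [-0.0, 0.912, 0.409], [-1.0, -0.001, 0.0]]
wrist_force: [-6.9, 1.9, 17.5]
gripper_width: 0.006
```

Emit:
move_arm(increments=[0, 0, 0, 0.0004, 0, 0, 0, 0, 0, 0, 0.0008, 0, 0, 0])

```text
time_s: 16.83
tcp_pos: [0.6146, -0.0592, 0.2254]
ee_rot: [[0.001, -0.41, 0.912], [-0.001, 0.912, 0.41], [-1.0, -0.001, 0.001]]
wrist_force: [-8.3, 3.5, 19.6]
gripper_width: 0.006
```

Emit:
move_arm(increments=[0, 0, 0, 0.0004, 0, 0, 0, 0, 0, 0, 0.0008, 0, 0, 0])

```text
time_s: 17.0
tcp_pos: [0.6146, -0.0592, 0.2253]
ee_rot: [[0.002, -0.41, 0.912], [-0.001, 0.912, 0.41], [-1.0, -0.001, 0.001]]
wrist_force: [-8.2, 4.1, 21.6]
gripper_width: 0.005
```

Emit:
move_arm(increments=[0, 0, 0, 0.0004, 0, 0, 0, 0, 0, 0, 0.0008, 0, 0, 0])

```text
time_s: 17.17
tcp_pos: [0.6146, -0.0592, 0.2253]
ee_rot: [[0.002, -0.41, 0.912], [-0.001, 0.912, 0.41], [-1.0, -0.002, 0.002]]
wrist_force: [-10.8, 5.3, 24.3]
gripper_width: 0.003
```

Run:
```python
from h import *
st()
snap('wrist','w18',(230,400,170,290),4)
snap('scene','s18',(270,350,180,260),7)
```

```text
t 17.17 chest mm [[-36.4   0.3 225.3]] F chest [-7.7  9.3 24.3] w 0.3 j [  9.5  21.5  -1.3   0.1 -67.2 -75.4]
```

View pics/w18z.png

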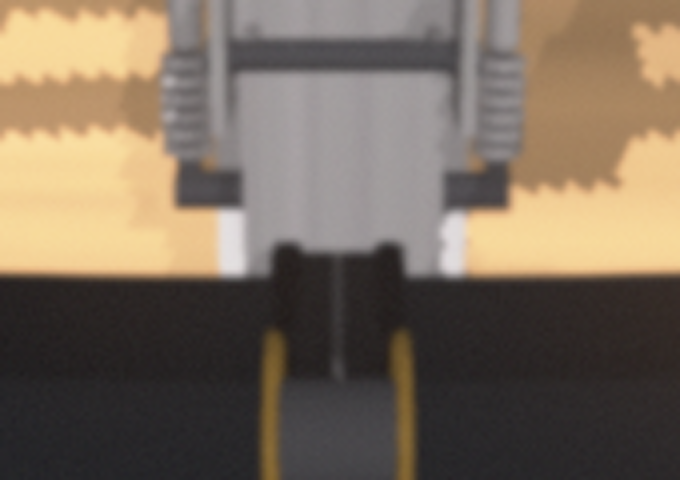

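View pics/s18z.png

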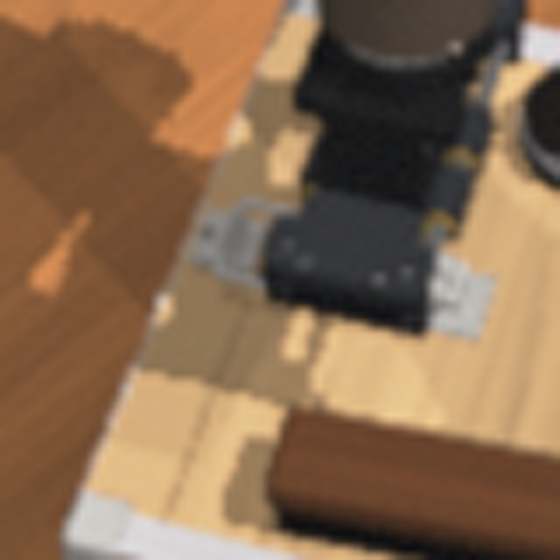

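Emit:
move_arm(increments=[0, 0, 0, -0.004, 0, 0, 0, 0, 0, 0, -0.008, 0, 0, 0, 0, 0, 0, -0.012, 0, 0, 0, 0, 0, 0, -0.012, 0, 0.008, 0, 0, 0, 0, -0.012, 0, 0.008, 0])

```text
time_s: 17.68
tcp_pos: [0.6225, -0.0557, 0.2295]
ee_rot: [[-0.004, -0.408, 0.913], [0.0, 0.913, 0.408], [-1.0, 0.002, -0.003]]
wrist_force: [-0.2, -0.0, -0.6]
gripper_width: 0.006
```

Run:
```python
from h import *
st();print(inc(*target(-29,0,227)))
```

```text
t 17.68 chest mm [[-27.8   0.3 229.5]] F chest [-0.1  0.1 -0.6] w 0.5 j [  9.7  22.2   0.6  -0.1 -68.6 -75.6]
(array([ 0.02, -0.2 , -0.11]), array([ 0.0025, -0.0003, -0.0012]))
```

Emit:
move_arm(increments=[0, 0, 0, 0.0015, 0, 0, 0, 0, 0, 0, 0.003, 0, 0, 0, 0, 0, 0, 0.0045, 0, 0, 0, 0, 0, 0, 0.006, 0, 0, 0])

```text
time_s: 18.02
tcp_pos: [0.6216, -0.0561, 0.2261]
ee_rot: [[-0.003, -0.409, 0.913], [-0.0, 0.913, 0.409], [-1.0, 0.001, -0.003]]
wrist_force: [-5.4, 2.4, 13.2]
gripper_width: 0.007
```

Emit:
move_arm(increments=[0, 0, 0, 0.0005, 0, 0, 0, 0, 0, 0, 0.001, 0, 0, 0])

```text
time_s: 18.18
tcp_pos: [0.6216, -0.0561, 0.2261]
ee_rot: [[-0.002, -0.409, 0.913], [-0.0, 0.913, 0.409], [-1.0, 0.0, -0.002]]
wrist_force: [-4.6, 2.0, 12.9]
gripper_width: 0.003
```

Emit:
move_arm(increments=[0, 0, 0, 0.0005, 0, 0, 0, 0, 0, 0, 0.001, 0, 0, 0])

```text
time_s: 18.35
tcp_pos: [0.6217, -0.0561, 0.226]
ee_rot: [[-0.001, -0.409, 0.913], [-0.0, 0.913, 0.409], [-1.0, -0.0, -0.001]]
wrist_force: [-5.3, 3.4, 15.0]
gripper_width: 0.007
```

Emit:
move_arm(increments=[0, 0, 0, 0.0005, 0, 0, 0, 0, 0, 0, 0.001, 0, 0, 0])

```text
time_s: 18.52
tcp_pos: [0.6217, -0.0561, 0.2259]
ee_rot: [[-0.0, -0.409, 0.912], [-0.001, 0.912, 0.409], [-1.0, -0.001, -0.001]]
wrist_force: [-7.1, 3.3, 18.6]
gripper_width: 0.007
```

Emit:
move_arm(increments=[0, 0, 0, 0.0005, 0, 0, 0, 0, 0, 0, 0.001, 0, 0, 0])

```text
time_s: 18.68
tcp_pos: [0.6217, -0.0561, 0.2258]
ee_rot: [[0.0, -0.41, 0.912], [-0.001, 0.912, 0.41], [-1.0, -0.001, 0.0]]
wrist_force: [-8.2, 3.6, 22.2]
gripper_width: -0.001
```

Emit:
move_arm(increments=[0, 0, 0, 0.0004, 0, 0, 0, 0, 0, 0, 0.0008, 0, 0, 0])

```text
time_s: 18.85
tcp_pos: [0.6217, -0.0561, 0.2257]
ee_rot: [[0.001, -0.41, 0.912], [-0.001, 0.912, 0.41], [-1.0, -0.001, 0.0]]
wrist_force: [-8.8, 4.4, 22.8]
gripper_width: 0.004
```

Emit:
move_arm(increments=[0, 0, 0, 0.0004, 0, 0, 0, 0, 0, 0, 0.0008, 0, 0, 0])

```text
time_s: 19.02
tcp_pos: [0.6217, -0.0561, 0.2257]
ee_rot: [[0.001, -0.41, 0.912], [-0.001, 0.912, 0.41], [-1.0, -0.002, 0.001]]
wrist_force: [-10.3, 3.7, 25.0]
gripper_width: 0.007
```

Emit:
move_arm(increments=[0, 0, 0, 0.0004, 0, 0, 0, 0, 0, 0, 0.0008, 0, 0, 0])

```text
time_s: 19.18
tcp_pos: [0.6218, -0.056, 0.2225]
ee_rot: [[0.001, -0.409, 0.913], [-0.0, 0.913, 0.409], [-1.0, -0.0, 0.001]]
wrist_force: [-6.6, 4.0, 25.5]
gripper_width: 0.005
```

Emit:
move_arm(increments=[0, 0, 0, -0.004, 0, 0, 0, 0, 0, 0, -0.012, 0, 0, 0, 0, 0, 0, -0.03, 0, 0, 0, 0, 0, 0, -0.06, 0, 0, 0, 0, 0, 0, -0.09, 0, 0.03, 0, 0, 0, 0, -0.12, 0, 0.04, 0, 0, 0, 0, -0.12, 0, 0.04, 0, 0, 0, 0, -0.12, 0, 0.04, 0])

```text
time_s: 19.85
tcp_pos: [0.6594, -0.0395, 0.3386]
ee_rot: [[-0.001, -0.408, 0.913], [0.001, 0.913, 0.408], [-1.0, 0.001, -0.001]]
wrist_force: [-1.0, 0.6, -0.9]
gripper_width: 0.007
```

Run:
```python
from h import *
st()
snap('wrist','w20',(230,400,120,270),4)
snap('scene','s20',(270,350,180,260),7)
```

```text
t 19.85 chest mm [[1.250e+01 1.000e-01 3.386e+02]] F chest [-0.6  1.  -0.9] w 0.6 j [ 10.5  23.1  17.3  -0.1 -84.2 -76.5]
```

View pics/w20z.png

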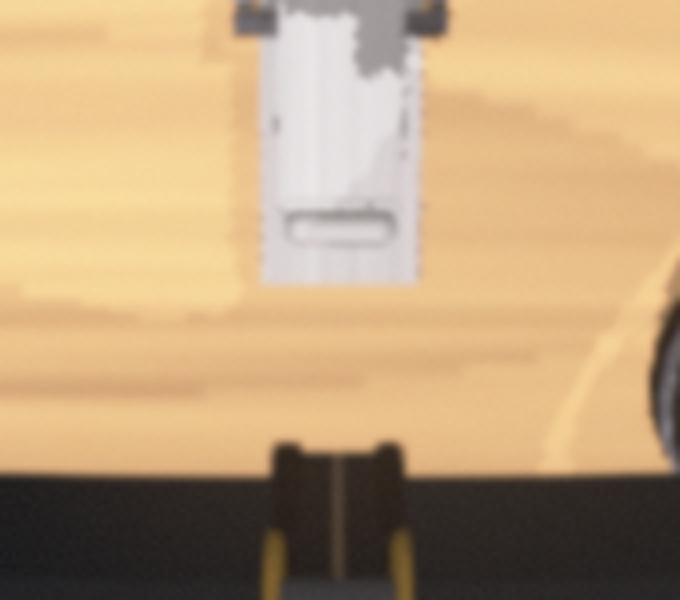

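View pics/s20z.png

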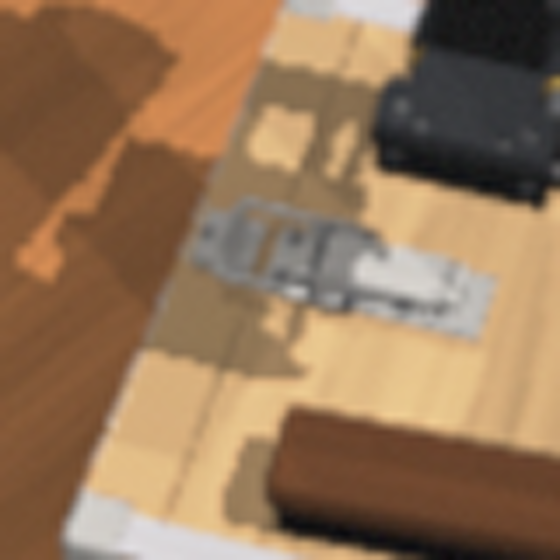

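Run:
```python
from station import r
print(r.finish_job())
```

```text
the job is handed in; nothing more can be done
None
```

The cover is shut, the bail is hooked under the keeper, and the lever is pressed flat under its catch. I handed the job in at about 20 s of the 67 s allowed. The hand-in gives no verdict.

- **Cover:** I pushed it shut from the front. The wrist force read about 6 N while it moved and at most about 26 N when it met the chest. The picture showed the gap closed.
- **Bail:** I gripped it by its legs beside the bar, brought the bar down about 10 mm in front of the seat, and drew it back under the hook. Readings stayed under about 15 N. The picture showed the hook lying over the bar, with the bar within about 1 mm of its seat.
- **Lever:** I swung it over until it popped over centre, then pressed it down. My first press, too near the pivot, reached about 27 N without snapping, so I lifted and pressed again nearer the end. It snapped at about 27 N, and the tool dropped about 3 mm.

**Last checks:** the final pictures show the lever flat with the catch over its end, the bail still hooked, and the cover flush with the chest. The gripper was clear above, touching nothing.

The forces are wrist readings taken at the end of each move, so short peaks in between were not seen. I did not measure the final angles of the lever or cover beyond these pictures. I also did not check every bystander's position at the end; no move went near them.

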